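# Raise the slip-clutch preload four clicks and lock it

## Task

On the clutch test rig, push the yellow dial round clockwise (seen from above) with a fingertip by exactly four clicks, never turning it past the fourth, and then push the steel lock lever fully home against the dial with a fingertip. Only push: do not pinch the red-and-black lug or the blue-and-black tab, push gently, and leave the loose parts on and around the rig where they are.

Things in the scene. Friction and masses are not known exactly. Their poses are not given: they have to be found in the camera images.
- rig: Fixed clutch test rig: two 250 x 210 x 8 mm aluminium plates on 80 mm standoffs, clutch stack between. Origin: centre of its underside, on the table; z up, x along its 250 mm side. Top of the top plate 96 mm above the table. The dial's vertical axis passes through the origin; the lock lever pivots at x 65, y -72 mm and lies on the -y side of the dial.
- dial (a joint): Rotation of the yellow dial about its vertical axis, rad; it starts at 0 and grows clockwise seen from above. Click stops every 0.524 rad (30 degrees; black graduations on the plate mark them): the dial springs into the nearest stop, so past half a click it jumps ahead of the finger by itself. About 0.2 N m (4 to 6 N at the lug) carries it over each click. It can turn from -2 to +8 clicks.
- dial_axis (a point): Centre of the dial's flat top face, 110 mm above the table, on the turning axis. The dial is a yellow disc of diameter 110 mm, 12 mm thick; a nut of diameter 20 mm stands 5 mm above it at the centre. At the start the lug lies at 160 degrees (counterclockwise from the rig's x) as seen from the axis; it turns with the dial.
- lug_top (a point): Centre of the top of the lug that stands on the dial, 45 mm from the axis. The lug is 20 mm long radially, 18 mm thick along the turning direction and rises 32 mm above the dial's top face, to 142 mm above the table.
- lug_push: Red half of the lug (9 mm thick), its trailing side: the one to push to turn clockwise. Origin on the dial axis at the dial's underside (98 mm above the table), x towards the lug; the half's flat push face is the plane y = +9 mm, x 35 to 55 mm, z 12 to 44 mm.
- lug_lead: Black half of the lug (9 mm thick), its leading side (y = -9 mm, same frame as the red half). Loading both halves at once with the fingers counts as pinching.
- lock (a joint): Angle of the lock lever, rad: near 0 open (starts at 0 to 0.15), 0.7 fully home against its stop, its arm then beside the dial. It grows clockwise seen from above. It stays where it is left; about 1 N at the tab moves it.
- lock_pivot (a point): Pivot of the lock lever, on top of its arm, 110 mm above the table.
- tab_top (a point): Centre of the top of the finger tab at the lever's free end, 110 mm from the pivot. The tab is 26 mm long along the arm, 14 mm thick across it, and rises 30 mm above the arm, to 140 mm above the table. The arm under it is 16 mm wide, 8 mm thick.
- tab_push: Blue half of the tab (7 mm thick), on the side away from the dial: the one to push. Origin at the pivot, on the arm's underside (102 mm above the table), the arm running along -x; the flat push face is the plane y = -7 mm, x -123 to -97 mm, z 6 to 38 mm.
- tab_inner: Black half of the tab, on the side towards the dial (y = +7 mm, same frame). Loading both halves at once with the fingers counts as pinching.
- coupling: Loose aluminium shaft coupling, a ring of diameter 28 mm, 22 mm high, standing on the rig's top plate at its +x +y corner. Origin: centre of its underside. Leave it.
- driver: Loose screwdriver with orange handle, 170 mm long, lying on the table left of the rig. Leave it.
- grease: Loose white jar with a blue lid, diameter 48 mm, 70 mm high, standing on the table right of the rig. Leave it.
- spanner: Loose steel spanner, 150 mm long, lying on the table left of the rig. Leave it.

How it is judged:
By the outcome, as a careful person would: the job done as asked, in the order asked, and still so for the second after the job is handed in, with the robot touching nothing.
It also fails if it takes over 54 s, if anything falls off the work surface, if the arm or the gripper's body presses on something with over 40 N, if the wrist force passes 120 N, or if a joint passes its speed limit or range.

## Robot

A 6-joint arm with a two-finger parallel gripper is mounted at the origin on the work surface. World frame = base frame: x ahead of the robot, y to its left, z up, the work surface at z = 0. Lengths are in m, angles in rad, forces in N, time in s.
With the tool pointing down it reaches from about 0.35 to 0.975 m from the base axis. Payload 4.9 kg.
Tool frame: the origin (TCP) lies on the mounting face of the last link; the fingertips stand 173 mm ahead of it and the grasp point (between the pads) lies ctrl.pinch_z ahead of it (ctrl.pinch_z is the distance from the TCP to the grasp point, in m); z points along the fingers, y is the line along which they close (so a half turn about z gives the same grasp; the last joint's range is limited). The gripper opens to 85 mm and grips with 20 to 120 N. Pads are 22 mm wide; open, the fingers measure 114 mm over their backs; the gripper's body (76 mm by 85 mm) begins 54 mm behind the grasp point. The pads swing forward as they close: fully open they stand 13 mm farther back than shut.
Start: joints at [-1.347, 0.053, 1.613, -0, 1.476, -0.119], TCP at [0.21, -0.589, 0.405] pointing down, gripper open.
Joint ranges: [-3.01, 3.01], [-1.01, 2.22], [0.06, 2.58], [-1.02, 4.17], [0.09, 2.62], [-3.14, 3.14]. Speed limits (rad/s): [2.57, 2.57, 3.14, 3.14, 3.14, 3.14].

## Interface

Orientations are given as a rotation vector (axis times angle).
In Python, from station import telemetry, eyes, ctrl gives the robot as it stands.
- The arm moves only by the tool apply_moves, never from a script. Its argument "plan" is a list of rows, each a list of 5 numbers: the finger opening in m, from 0 to 0.0854, then the shift along the tool's x, y, z in m, then the turn about the tool's z in rad. In form: [[jaw, x, y, z, roll], ...]. A call has 1 to 12 rows; each row is the pose to reach, as a shift and turn from the pose commanded when the call began, along the tool's axes at that moment; what a row does not reach only later rows make up. A row lasts 1/12 s, in which the tool goes at most 41.7 mm and 7.16 degrees, less where a joint would pass 70% of its speed; a pose out of reach is approached as far as the arm can. A call with a gripper value outside its range is refused whole. The fingers move at their own pace and stop on an object; "newtons" is the grip in N (left out, the last holds). Time passes only in rows, so rows that repeat a pose let the fingers close. It gives the time, the measured TCP pose, the force, the opening and the grip force at its end, in the units of the state.
- telemetry.get_obs(): the state, without advancing time (a new reading comes with each control period).
- eyes.get_image(name): name is "side" or "top" or "wrist"; returns a dict with "img" (400x640x3 uint8, blue, green, red), "range_z" (400x640 float32, m along the optical axis (not along the pixel's ray), 0 where there is no reading), "K" (3x3 intrinsics, pixels), "dist_coeffs" ([k1, k2, p1, p2, k3] as OpenCV has them; the pictures are not rectified), "pose" (4x4, takes a point from camera to world coordinates); the wrist camera has in their place "hand_eye" (4x4, takes a point from camera to tool coordinates, whose origin is the TCP and whose axes are the flange's). Camera axes: x right, y down, z forward; pixel columns grow to the right and rows downward; lengths in m; the calibration is good to about 2 mm. A picture is of the moment at which its call begins: read the wrist's pose just before it.
- ctrl.finish_job(): hands the job in; it is judged then, once.
Trained networks look in a picture, given as the dict that the camera call returned (one of the last four; its "shot" number tells which), for a name from the list of things; names that differ only in an ending like _2 or _b are one class to them, and where a whole thing is asked for, a point or a joint stands for the part that bears it (a point fixed in the world has none). Each returns a list of dicts, best first, with "confidence" (0 to 1); they miss things now and then, are a little off and sometimes report something else, mostly with a low value. They report only what shows in the picture. A call takes as long as a camera call.
- eyes.search_frame(thing, picture): "box" ([left, top, right, bottom] in pixels, round what is visible of it).
- eyes.outline_of(thing, picture): "region" (400x640 bool, what is visible of it) and "box" ([left, top, right, bottom] in pixels, round what is visible of it).
- eyes.tip_of(thing, picture): "point" ([column, row] in pixels: a listed point, or the origin of a listed thing).
The state is a dict: "t": time; "q": joint angles; "dq": joint speeds; "effort": joint torques, N m; "tool_pos": TCP position; "tool_rot": TCP orientation; "contact_force": force on the tool from outside, world axes, zero at the start; "wrist_torque": the same for the moment, N m; "opening": finger opening in m; "grip_force": force on a finger pad.
Only numpy, scipy, OpenCV 4.12 (cv2) and the standard library are available. Lean on these libraries where they do the work, as an engineer would, in place of code of your own. Each camera call takes 0.05 s, during which the arm holds its last target. There are 200 camera calls.

## Working session

There is one attempt and no reset: what is moved stays moved. The work goes in short steps, Python scripts to look and compute and a tool call to move; the robot and the scene stay as the last step left them, time stands still between calls to the robot, and variables do not carry over. Pictures are saved under pics/ and viewed, at most 10 in all, crops included, and the job is handed in when it is done.

Besides the shell and the picture viewer there is one more tool, called as name(argument=value, ...) on one line, values as JSON. apply_moves: Moves the arm, as the interface text tells. Its arguments: {"type":"object","properties":{"plan":{"type":"array","items":{"type":"array","items":{"type":"number"}}},"newtons":{"type":"number"}},"required":["plan"]}

```bash
ls; mkdir -p pics; cat > h.py <<'E'
import numpy as np,cv2
from scipy.spatial.transform import Rotation as R
from station import telemetry,eyes,ctrl
def pose(p,o=None):
    if 'pose' in p: return np.array(p['pose'])
    T=np.eye(4);T[:3,:3]=R.from_rotvec(o['tool_rot']).as_matrix();T[:3,3]=o['tool_pos'];return T@np.array(p['hand_eye'])
def ray(p,px,T,z):
    u=cv2.undistortPoints(np.array([[px]],float),p['K'],np.array(p['dist_coeffs']))[0,0]
    d=T[:3,:3]@[u[0],u[1],1];c=T[:3,3];return c+d*(z-c[2])/d[2]
E
python3 - <<'E'
from h import *
o=telemetry.get_obs();print(o,ctrl.pinch_z)
for n in('top','side'):
    p=eyes.get_image(n);cv2.imwrite(f'pics/{n}0.png',p['img']);T=pose(p);print(n,T[:3,3])
    for th,z in(('dial_axis',.11),('lug_top',.142),('lock_pivot',.11),('tab_top',.14),('rig',0),('coupling',.096)):
        for r in eyes.tip_of(th,p)[:2]: print(th,np.round(r['point']),round(r['confidence'],2),ray(p,r['point'],T,z).round(4))
E
```

```text
pics
{'t': 0.0, 'q': array([-1.34700411e+00,  5.33477752e-02,  1.61429558e+00, -1.58932274e-06,
        1.47599546e+00, -1.19013466e-01]), 'dq': array([ 1.63685514e-04,  7.49303565e-05,  1.10516832e-03, -6.80173200e-04,
        3.76267573e-05,  6.66820326e-05]), 'effort': array([ 1.74127992e-03, -3.93678653e+01, -3.70177746e+01, -3.31151682e-05,
        6.99217970e-03,  1.71772604e-05]), 'tool_pos': array([ 0.21001371, -0.58837204,  0.40346734]), 'tool_rot': array([-3.09354383e+00, -5.35496851e-01,  1.70678673e-04]), 'contact_force': array([-0.52877229,  0.88422275,  0.43912506]), 'wrist_torque': array([ 0.03019667,  0.01117952, -0.01450418]), 'grip_force': 0.0, 'opening': 0.08568264287414719} 0.1547
top [0.44889519 0.01258034 1.07058938]
dial_axis [343. 220.] 0.94 [ 0.526  -0.0476  0.11  ]
lug_top [338. 236.] 0.97 [ 0.4851 -0.0335  0.142 ]
lug_top [339. 218.] 0.39 [ 0.5259 -0.036   0.142 ]
lock_pivot [364. 191.] 0.79 [ 0.5971 -0.0995  0.11  ]
tab_top [401. 217.] 0.71 [ 0.5308 -0.1853  0.14  ]
rig [341. 218.] 0.73 [ 0.5399 -0.049   0.    ]
coupling [308. 190.] 0.6 [0.6019 0.0407 0.096 ]
side [0.03310295 0.55389382 0.82528503]
dial_axis [343. 195.] 0.57 [ 0.5296 -0.0498  0.11  ]
lug_top [357. 198.] 0.98 [ 0.4769 -0.0357  0.142 ]
lock_pivot [334. 171.] 0.6 [ 0.6063 -0.1001  0.11  ]
lock_pivot [180. 300.] 0.17 [0.5581 0.3919 0.11  ]
tab_top [378. 160.] 0.82 [ 0.531  -0.1818  0.14  ]
rig [340. 229.] 0.71 [ 0.526  -0.0412  0.    ]
coupling [294. 204.] 0.55 [0.602  0.0454 0.096 ]
coupling [442. 185.] 0.44 [ 0.3835 -0.2601  0.096 ]
```

```bash
python3 - <<'E'
import cv2
a=cv2.imread('pics/top0.png')[130:310,230:470];b=cv2.imread('pics/side0.png')[90:290,200:500]
cv2.imwrite('pics/c1.png',cv2.resize(a,None,fx=3.3,fy=3.3,interpolation=2));cv2.imwrite('pics/c2.png',cv2.resize(b,None,fx=2.6,fy=2.6,interpolation=2))
E
```

```text
(no output)
```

View pics/c1.png

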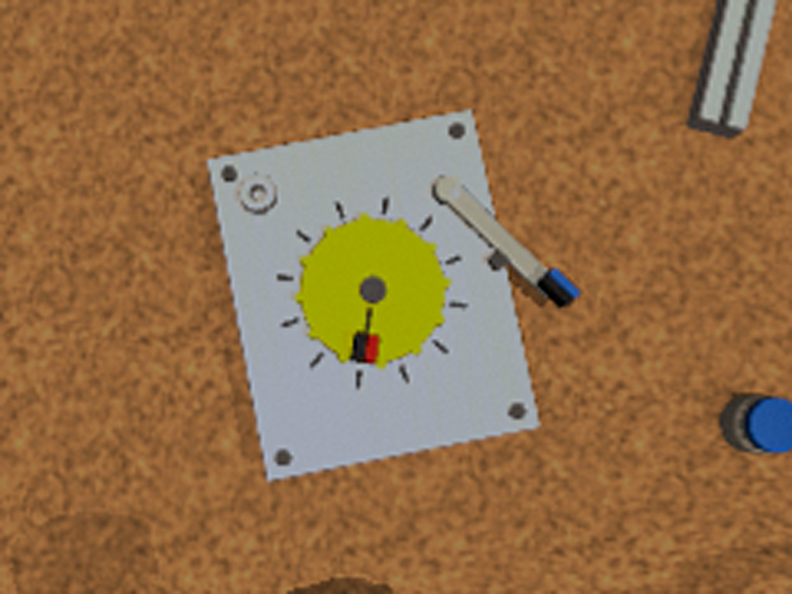

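View pics/c2.png

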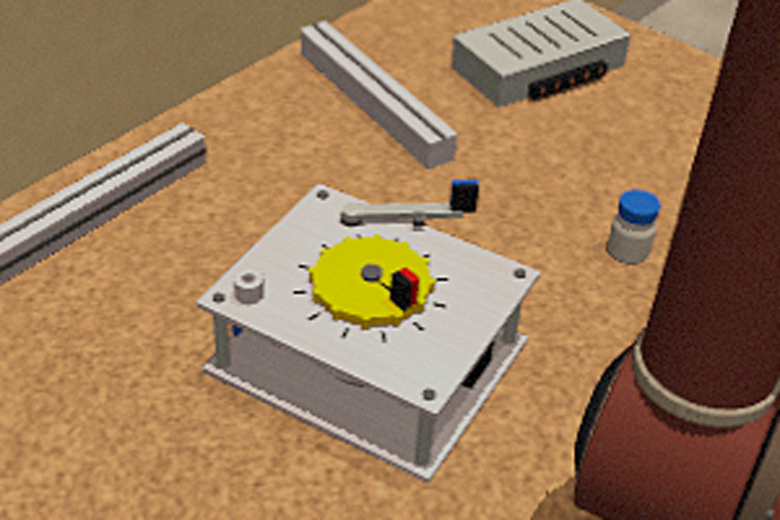

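The top view (crop ×3.3) shows the plate yawed about +10°. The dial centre is at (372,290), the lug at (366,347) with red on its −y side, and the open lever's tab at (558,288) with blue outside. I'll close the fingers and move to behind the red face, staying high.

apply_moves(plan=[[0, 0.035, -0.033, 0, -0.12], [0, 0.07, -0.065, 0, -0.24], [0, 0.105, -0.098, 0, -0.36], [0, 0.14, -0.13, 0, -0.48], [0, 0.175, -0.163, 0, -0.6], [0, 0.21, -0.196, 0, -0.72], [0, 0.245, -0.228, 0, -0.84], [0, 0.28, -0.26, 0, -0.95], [0, 0.315, -0.293, 0, -1.065], [0, 0.35, -0.326, 0, -1.065], [0, 0.385, -0.36, 0, -1.065], [0, 0.423, -0.392, 0, -1.065]], newtons=20)

```text
t: 1.7
tool_pos: [0.4407, -0.1428, 0.4052]
tool_rot: [2.394, 2.032, 0.001]
contact_force: [1.1, -0.2, -0.6]
opening: -0.0003
grip_force: 0.0
```

```bash
cat >> h.py <<'E'
def look(n,things,save=None):
    o=telemetry.get_obs();p=eyes.get_image(n);T=pose(p,o);M=R.from_rotvec(o['tool_rot']).as_matrix()
    print('t',o['t'],'tcp',o['tool_pos'].round(4),'psi',np.degrees(np.arctan2(M[1,0],M[0,0])).round(1),'q',o['q'].round(2))
    if save: cv2.imwrite(save,p['img'])
    Z=dict(dial_axis=.11,lug_top=.142,lock_pivot=.11,tab_top=.14)
    for th in things:
        for r in eyes.tip_of(th,p)[:1]: print(n,th,np.round(r['point']),round(r['confidence'],2),ray(p,r['point'],T,Z[th]).round(4))
    return p,T
E
python3 - <<'E'
from h import *
look('wrist',['dial_axis','lug_top','lock_pivot','tab_top'],'pics/w1.png')
E
```

```text
t 1.7 tcp [ 0.4407 -0.1428  0.4052] psi 80.7 q [-0.47 -0.35  1.97 -0.    1.52 -0.31]
wrist dial_axis [411.  55.] 0.98 [ 0.5308 -0.0453  0.11  ]
wrist lug_top [359.  50.] 0.78 [ 0.486  -0.0385  0.142 ]
wrist lock_pivot [509. 117.] 0.81 [ 0.6082 -0.1061  0.11  ]
wrist tab_top [431. 231.] 0.57 [ 0.5295 -0.1847  0.14  ]
```

View pics/w1.png

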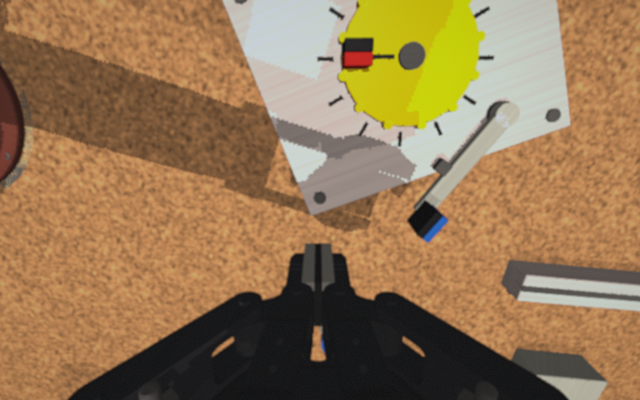

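apply_moves(plan=[[0, 0.037, 0.014, 0, 0], [0, 0.074, 0.027, 0, 0], [0, 0.074, 0.027, 0.03, 0], [0, 0.074, 0.027, 0.06, 0], [0, 0.074, 0.027, 0.06, 0], [0, 0.074, 0.027, 0.06, 0]])

```text
t: 2.45
tool_pos: [0.4782, -0.0775, 0.343]
tool_rot: [-2.395, -2.028, 0.004]
contact_force: [0.6, -0.5, 0.6]
opening: 0.0001
grip_force: 0.0
```

```bash
python3 - <<'E'
from h import *
look('wrist',['dial_axis','lug_top','lock_pivot','tab_top'])
E
```

```text
t 2.45 tcp [ 0.4782 -0.0775  0.343 ] psi 80.5 q [-0.31 -0.25  2.   -0.    1.4  -0.15]
wrist dial_axis [390. 159.] 0.66 [ 0.5302 -0.0445  0.11  ]
wrist lug_top [322. 174.] 0.64 [ 0.4853 -0.0393  0.142 ]
wrist lock_pivot [508. 223.] 0.93 [ 0.6091 -0.1046  0.11  ]
wrist tab_top [418. 353.] 0.8 [ 0.5315 -0.1812  0.14  ]
```

apply_moves(plan=[[0, 0, 0, 0.02, 0], [0, 0, 0, 0.04, 0], [0, 0, 0, 0.05, 0], [0, 0.004, 0, 0.05, 0], [0, 0.008, 0, 0.05, 0], [0, 0.012, 0, 0.05, 0], [0, 0.014, 0, 0.05, 0], [0, 0.014, 0, 0.05, 0]])

```text
t: 3.37
tool_pos: [0.4818, -0.0619, 0.296]
tool_rot: [2.393, 2.033, 0.002]
contact_force: [1.5, 0.4, -0.5]
opening: 0.0
grip_force: 0.0
```

```bash
cat >> h.py <<'E'
A=np.array([.530,-.046]);L0=172.
def traj(clicks,s,z=.293,r=.046,cmd=None):
    """print rows from the present pose to finger positions at dial angle th, s behind lug centre"""
    o=telemetry.get_obs();M=R.from_rotvec(o['tool_rot']).as_matrix();ps=np.degrees(np.arctan2(M[1,0],M[0,0]))
    rel=o['tool_pos'][:2]-A;print('now',o['t'],o['tool_pos'].round(4),'psi',ps.round(1),'F',o['contact_force'].round(1))
    for c in clicks:
        a=np.radians(L0-30*c);u=np.array([np.cos(a),np.sin(a)]);d=np.array([u[1],-u[0]])
        if c==clicks[0]: print('r,along',rel@u*1e3,rel@d*1e3)
        p=np.r_[A+r*u-s*d,z];v=M.T@(p-o['tool_pos']);print(c,v.round(4),'roll',np.radians(ps-(L0-90-30*c)).round(3))
E
python3 - <<'E'
from h import *
p,T=look('wrist',['lug_top'],'pics/w2.png')
traj([0,.2,.4,.6,.8],.020)
E
```

```text
t 3.3667 tcp [ 0.4818 -0.0619  0.296 ] psi 80.7 q [-0.28 -0.2   2.03  0.    1.3  -0.12]
wrist lug_top [319. 235.] 0.57 [ 0.4855 -0.0387  0.142 ]
now 3.4667 [ 0.4816 -0.0622  0.2956] psi 80.7 F [0.5 0.  0.4]
r,along 45.65339269437685 -22.818075905103353
0 [ 0.0028 -0.0004  0.0026] roll -0.023
0.2 [ 0.0077 -0.0024  0.0025] roll 0.082
0.4 [ 0.0127 -0.0038  0.0025] roll 0.187
0.6 [ 0.0179 -0.0047  0.0025] roll 0.291
0.8 [ 0.0231 -0.005   0.0025] roll 0.396
```

View pics/w2.png

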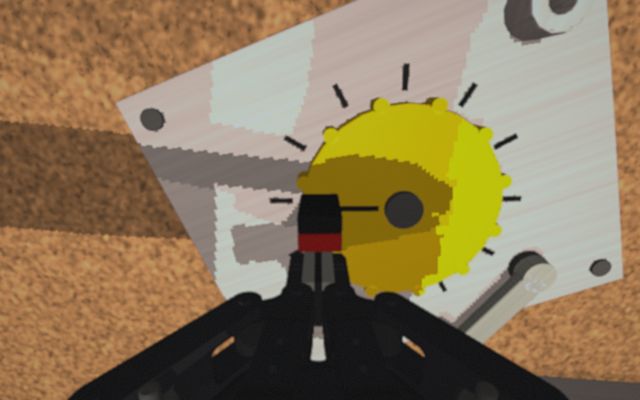

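The fingertips sit squarely behind the red half, around (320,260), with the lug top at (319,215). I'll push the first click now.

apply_moves(plan=[[0, 0.002, 0, 0.001, -0.02], [0, 0.0035, -0.001, 0.001, 0.0], [0, 0.0055, -0.0015, 0.001, 0.03], [0, 0.0075, -0.0023, 0.001, 0.08], [0, 0.009, -0.0028, 0.001, 0.11], [0, 0.011, -0.0033, 0.001, 0.15], [0, 0.0127, -0.0038, 0.001, 0.187], [0, 0.0145, -0.0041, 0.001, 0.22], [0, 0.0162, -0.0044, 0.001, 0.255], [0, 0.0179, -0.0047, 0.001, 0.29], [0, 0.0179, -0.0047, 0.001, 0.29], [0, 0.0179, -0.0047, 0.001, 0.29]])

```text
t: 4.47
tool_pos: [0.4795, -0.0439, 0.2936]
tool_rot: [-2.663, -1.666, 0.0]
contact_force: [0.1, 0.4, 0.9]
opening: 0.0
grip_force: 0.0
```

```bash
python3 - <<'E'
from h import *
look('wrist',['dial_axis','lug_top'],'pics/w3.png')
traj([.6,.8,1,1.2,1.4,1.6,1.7],.020)
E
```

```text
t 4.4667 tcp [ 0.4795 -0.0439  0.2936] psi 64.1 q [-0.25 -0.2   2.05  0.    1.3   0.21]
wrist dial_axis [405. 216.] 0.72 [ 0.5295 -0.0461  0.11  ]
wrist lug_top [326. 224.] 0.77 [ 0.4948 -0.0187  0.142 ]
now 4.6167 [ 0.4796 -0.044   0.2937] psi 64.1 F [-0.1  0.6  0.2]
r,along 46.202959727573194 -20.28624634754861
0.6 [0.0003 0.0002 0.0007] roll 0.001
0.8 [ 0.0052 -0.0016  0.0007] roll 0.106
1 [ 0.0103 -0.0029  0.0007] roll 0.211
1.2 [ 0.0155 -0.0037  0.0007] roll 0.315
1.4 [ 0.0207 -0.0039  0.0007] roll 0.42
1.6 [ 0.026  -0.0036  0.0007] roll 0.525
1.7 [ 0.0286 -0.0032  0.0007] roll 0.577
```

View pics/w3.png

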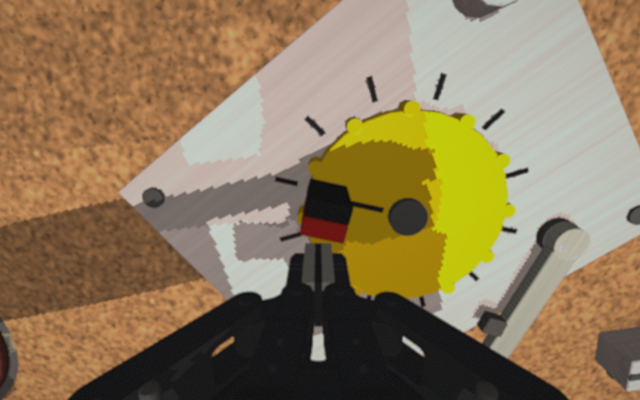

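The lug now lies at 142°, so that is one click, and it has sprung ahead of the finger. Pushing the second click.

apply_moves(plan=[[0, 0.003, -0.001, 0, 0.055], [0, 0.006, -0.0018, 0, 0.12], [0, 0.009, -0.0026, 0, 0.185], [0, 0.0115, -0.0031, 0, 0.235], [0, 0.0135, -0.0034, 0, 0.275], [0, 0.0155, -0.0037, 0, 0.315], [0, 0.0175, -0.0038, 0, 0.355], [0, 0.0195, -0.0039, 0, 0.395], [0, 0.0215, -0.0039, 0, 0.435], [0, 0.0235, -0.0038, 0, 0.475], [0, 0.026, -0.0036, 0, 0.525], [0, 0.026, -0.0036, 0, 0.525]])

```text
t: 5.62
tool_pos: [0.4878, -0.0189, 0.2937]
tool_rot: [-3.005, -0.917, -0.0]
contact_force: [0.5, -1.1, 0.1]
opening: 0.0002
grip_force: 0.0
```

```bash
python3 - <<'E'
from h import *
look('wrist',['dial_axis','lug_top'])
traj([1.6,1.8,2,2.2,2.4,2.6],.020)
E
```

```text
t 5.6167 tcp [ 0.4878 -0.0189  0.2937] psi 33.9 q [-0.19 -0.19  2.03  0.    1.3   0.79]
wrist dial_axis [406. 213.] 0.75 [ 0.5313 -0.0455  0.11  ]
now 5.7667 [ 0.4877 -0.019   0.2937] psi 34.0 F [-1.  -0.  -0.1]
r,along 45.99967943534247 -19.951543881897305
1.6 [-0.     -0.      0.0007] roll 0.001
1.8 [ 0.0049 -0.0018  0.0007] roll 0.105
2 [ 0.01   -0.0031  0.0007] roll 0.21
2.2 [ 0.0151 -0.0039  0.0007] roll 0.315
2.4 [ 0.0204 -0.0041  0.0007] roll 0.42
2.6 [ 0.0256 -0.0038  0.0007] roll 0.524
```

```bash
cat >> h.py <<'E'
def lugang():
    o=telemetry.get_obs();p=eyes.get_image('wrist');T=pose(p,o)
    h=cv2.cvtColor(p['img'],cv2.COLOR_BGR2HSV);m=(((h[...,0]<8)|(h[...,0]>172))&(h[...,1]>170)&(h[...,2]>60)).astype(np.uint8)
    n,l,s,c=cv2.connectedComponentsWithStats(m);i=1+np.argmax(s[1:,4]);w=ray(p,c[i],T,.138)[:2]-A
    print('red',s[i],'ang',np.degrees(np.arctan2(w[1],w[0])).round(1),'r',np.hypot(*w).round(4))
    for r in eyes.tip_of('lug_top',p)[:1]:
        w=ray(p,r['point'],T,.142)[:2]-A;print('lugtop ang',np.degrees(np.arctan2(w[1],w[0])).round(1),r['confidence'])
    return p
E
python3 - <<'E'
from h import *
lugang()
E
```

```text
red [299 215  46  26 787] ang 117.1 r 0.0452
lugtop ang 111.7 0.93
```

That makes two clicks, with the lug at 112°. Third click:

apply_moves(plan=[[0, 0.003, -0.0011, 0, 0.06], [0, 0.006, -0.0021, 0, 0.125], [0, 0.009, -0.0028, 0, 0.19], [0, 0.0112, -0.0033, 0, 0.235], [0, 0.0132, -0.0036, 0, 0.275], [0, 0.0151, -0.0039, 0, 0.315], [0, 0.017, -0.004, 0, 0.355], [0, 0.019, -0.0041, 0, 0.395], [0, 0.021, -0.0041, 0, 0.435], [0, 0.023, -0.004, 0, 0.475], [0, 0.0256, -0.0038, 0, 0.524], [0, 0.0256, -0.0038, 0, 0.524]])

```text
t: 6.87
tool_pos: [0.507, -0.0015, 0.2937]
tool_rot: [-3.14, -0.108, -0.0]
contact_force: [0.9, 0.0, 0.4]
opening: 0.0
grip_force: 0.0
```

```bash
python3 - <<'E'
from h import *
lugang()
traj([2.6,2.8,3,3.2,3.4,3.6],.020)
E
```

```text
red [299 238  43  20 761] ang 99.4 r 0.0451
lugtop ang 93.0 0.77
now 6.9667 [ 0.5069 -0.0016  0.2937] psi 4.0 F [ 0.6 -0.7  0.1]
r,along 45.9097511890503 -19.9845581420308
2.6 [-0.     -0.0001  0.0007] roll 0.001
2.8 [ 0.0049 -0.0019  0.0007] roll 0.105
3 [ 0.01   -0.0032  0.0007] roll 0.21
3.2 [ 0.0152 -0.004   0.0007] roll 0.315
3.4 [ 0.0204 -0.0042  0.0007] roll 0.419
3.6 [ 0.0257 -0.0039  0.0007] roll 0.524
```

The lug reads 93°, so it may still be springing. I'll wait two rows and re-check.

apply_moves(plan=[[0, 0, 0, 0, 0], [0, 0, 0, 0, 0]])

```text
t: 7.13
tool_pos: [0.5068, -0.0016, 0.2937]
tool_rot: [3.14, 0.109, 0.0]
contact_force: [-0.5, -0.3, 1.1]
opening: 0.0001
grip_force: 0.0
```

```bash
python3 - <<'E'
from h import *
lugang()
print(telemetry.get_obs()['contact_force'])
E
```

```text
red [297 214  47  27 796] ang 87.1 r 0.0452
lugtop ang 80.4 0.81
[-0.48085362  0.15612288 -0.01656604]
```

Three clicks. Now the fourth, stopping at 3.6 and letting it spring in.

apply_moves(plan=[[0, 0.0035, -0.0013, 0, 0.07], [0, 0.007, -0.0024, 0, 0.145], [0, 0.01, -0.0032, 0, 0.21], [0, 0.0125, -0.0036, 0, 0.26], [0, 0.0152, -0.004, 0, 0.315], [0, 0.0175, -0.0041, 0, 0.36], [0, 0.0195, -0.0042, 0, 0.4], [0, 0.0215, -0.0042, 0, 0.44], [0, 0.0235, -0.0041, 0, 0.48], [0, 0.0255, -0.0039, 0, 0.522], [0, 0.0255, -0.0039, 0, 0.522], [0, 0.0255, -0.0039, 0, 0.522]])

```text
t: 8.23
tool_pos: [0.532, 0.0041, 0.2937]
tool_rot: [3.062, -0.704, 0.0]
contact_force: [-0.2, -0.1, -0.4]
opening: -0.0002
grip_force: 0.0
```

apply_moves(plan=[[0, 0, 0, 0, 0], [0, 0, 0, 0, 0], [0, 0, 0, 0, 0]])

```text
t: 8.48
tool_pos: [0.5319, 0.004, 0.2937]
tool_rot: [3.061, -0.705, -0.0]
contact_force: [-1.3, 0.1, -0.3]
opening: 0.0
grip_force: 0.0
```

```bash
python3 - <<'E'
from h import *
p=lugang();cv2.imwrite('pics/w4.png',p['img'])
traj([3.6,3.65,3.7],.020)
E
```

```text
red [296 214  47  27 801] ang 57.1 r 0.0453
lugtop ang 49.6 0.92
now 8.5833 [0.532  0.0041 0.2937] psi -26.0 F [-0.6  0.  -0.1]
r,along 45.84701471235278 -20.174948732249632
3.6 [ 0.0002 -0.0002  0.0007] roll 0.001
3.65 [ 0.0014 -0.0007  0.0007] roll 0.027
3.7 [ 0.0026 -0.0011  0.0007] roll 0.053
```

View pics/w4.png

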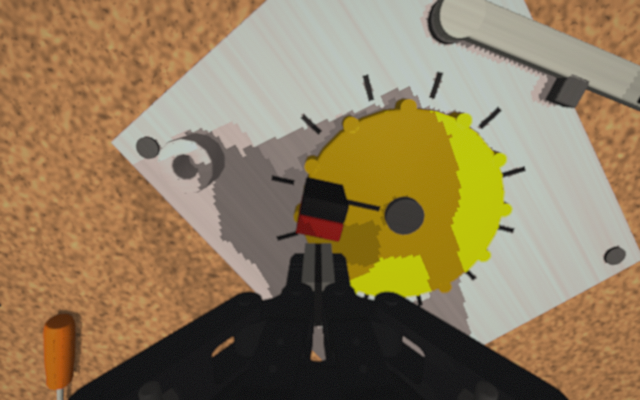

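That is exactly four clicks: the lug at (322,208) is at about 52°, pointing at its graduation, and the finger is unloaded. I'll back off, lift, and swing round to the outside of the lever tab.

apply_moves(plan=[[0, -0.008, 0, 0, 0], [0, -0.016, 0, 0, 0], [0, -0.016, 0, -0.03, 0], [0, -0.016, 0, -0.06, 0], [0, -0.016, 0, -0.085, 0], [0, 0.0, 0.026, -0.085, -0.12], [0, 0.02, 0.052, -0.085, -0.24], [0, 0.04, 0.078, -0.085, -0.36], [0, 0.06, 0.104, -0.085, -0.48], [0, 0.08, 0.13, -0.085, -0.6], [0, 0.1, 0.156, -0.085, -0.72], [0, 0.114, 0.18, -0.085, -0.84]])

```text
t: 9.58
tool_pos: [0.5555, -0.209, 0.3787]
tool_rot: [3.081, 0.613, 0.0]
contact_force: [-0.3, -0.2, 0.8]
opening: 0.0
grip_force: 0.0
```

apply_moves(plan=[[0, 0, 0, 0, -0.12], [0, 0, 0, 0, -0.24], [0, 0, 0, 0, -0.36], [0, 0, 0, 0, -0.48], [0, 0, 0, 0, -0.6], [0, 0, 0, 0, -0.72], [0, 0, 0, 0, -0.84], [0, 0, 0, 0, -0.96], [0, 0, 0, 0, -1.08], [0, 0, 0, 0, -1.2], [0, 0, 0, 0, -1.32], [0, 0, 0, 0, -1.44]])

```text
t: 10.58
tool_pos: [0.5552, -0.207, 0.3785]
tool_rot: [-1.911, -2.492, 0.0]
contact_force: [-0.3, -0.3, -0.0]
opening: 0.0004
grip_force: 0.0
```

apply_moves(plan=[[0, 0, 0, 0, -0.12], [0, 0, 0, 0, -0.24], [0, 0, 0, 0, -0.36], [0, 0, 0, 0, -0.48], [0, 0, 0, 0, -0.53], [0, 0, 0, 0, -0.53], [0, 0, 0, 0, -0.53]])

```text
t: 11.17
tool_pos: [0.5553, -0.2072, 0.3786]
tool_rot: [-1.203, -2.902, -0.0]
contact_force: [-0.2, -0.1, -1.1]
opening: 0.0003
grip_force: 0.0
```

```bash
cat >> h.py <<'E'
def tab(P,angs,s,z=.291):
    o=telemetry.get_obs();M=R.from_rotvec(o['tool_rot']).as_matrix();ps=np.degrees(np.arctan2(M[1,0],M[0,0]))
    print('now',o['t'],o['tool_pos'].round(4),'psi',ps.round(1),'F',o['contact_force'].round(1))
    for a in angs:
        r=np.radians(a);u=np.array([np.cos(r),np.sin(r)]);d=np.array([u[1],-u[0]])
        p=np.r_[P+.11*u-s*d,z];v=M.T@(p-o['tool_pos']);t=(ps-(a-90)+180)%360-180;print(a,v.round(4),'roll',np.radians(t).round(3))
E
python3 - <<'E'
from h import *
look('wrist',['lock_pivot','tab_top','lug_top'],'pics/w5.png')
tab(np.array([.608,-.105]),[225],.035)
E
```

```text
t 11.1667 tcp [ 0.5553 -0.2072  0.3786] psi 135.0 q [-0.48 -0.01  1.72  0.    1.43 -1.27]
wrist tab_top [318. 168.] 0.86 [ 0.5314 -0.1833  0.14  ]
now 11.3667 [ 0.5556 -0.2075  0.3787] psi 135.0 F [ 0.6  0.1 -1.2]
225 [ 0.0004 -0.0004  0.0877] roll -0.0
```

View pics/w5.png

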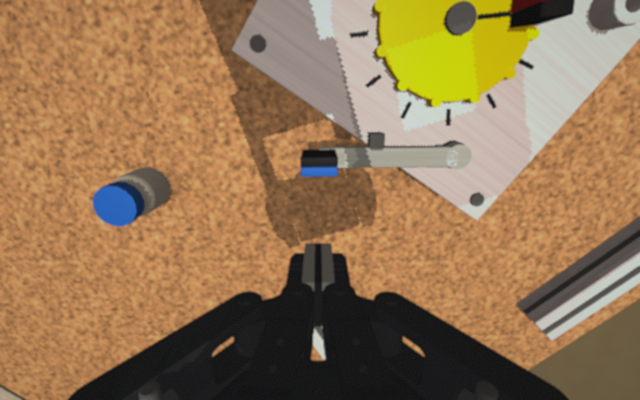

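The tab at (318,162) is straight ahead of the fingers, blue face towards them. I'll descend and then push.

apply_moves(plan=[[0, 0, 0, 0.03, 0], [0, 0, 0, 0.06, 0], [0, 0, 0, 0.08, 0], [0, 0, 0, 0.086, 0], [0, 0.005, 0, 0.086, 0], [0, 0.01, 0, 0.086, 0], [0, 0.013, 0, 0.086, 0], [0, 0.013, 0, 0.086, 0]])

```text
t: 12.03
tool_pos: [0.5467, -0.1982, 0.2948]
tool_rot: [1.2, 2.9, -0.0]
contact_force: [-0.4, 0.4, -0.7]
opening: -0.0002
grip_force: 0.0
```

```bash
python3 - <<'E'
from h import *
tab(np.array([.608,-.105]),[225,220,215,210,205,200,195,190,185],.018,.292)
E
```

```text
now 12.0333 [ 0.5467 -0.1982  0.2948] psi 135.1 F [-0.4  0.4 -0.7]
225 [ 0.0046 -0.0007  0.0028] roll 0.001
220 [ 0.0142 -0.0019  0.0028] roll 0.088
215 [ 0.0239 -0.0022  0.0028] roll 0.175
210 [ 0.0336 -0.0016  0.0027] roll 0.263
205 [ 0.0433 -0.0002  0.0027] roll 0.35
200 [0.0527 0.002  0.0027] roll 0.437
195 [0.062  0.0051 0.0027] roll 0.524
190 [0.0709 0.0089 0.0026] roll 0.612
185 [0.0795 0.0135 0.0026] roll 0.699
```

apply_moves(plan=[[0, 0.0046, -0.0007, 0, 0], [0, 0.0094, -0.0013, 0, 0.044], [0, 0.0142, -0.0019, 0, 0.088], [0, 0.019, -0.002, 0, 0.13], [0, 0.0239, -0.0022, 0, 0.175], [0, 0.0287, -0.002, 0, 0.22], [0, 0.0336, -0.0016, 0, 0.263], [0, 0.0385, -0.001, 0, 0.306], [0, 0.0433, -0.0002, 0, 0.35], [0, 0.048, 0.001, 0, 0.394], [0, 0.0527, 0.002, 0, 0.437], [0, 0.0527, 0.002, 0, 0.437]])

```text
t: 13.03
tool_pos: [0.5105, -0.1594, 0.2938]
tool_rot: [1.801, 2.572, 0.001]
contact_force: [0.7, 0.5, -1.1]
opening: -0.0005
grip_force: 0.0
```

```bash
python3 - <<'E'
from h import *
look('wrist',['lock_pivot','tab_top'])
tab(np.array([.608,-.105]),[200,197.5,195,192.5,190,187.5,185,182.5,180],.018,.2945)
E
```

```text
t 13.0333 tcp [ 0.5105 -0.1594  0.2938] psi 110.0 q [-0.44 -0.07  1.92  0.    1.28 -0.79]
wrist lock_pivot [524. 218.] 0.62 [ 0.6081 -0.1037  0.11  ]
wrist tab_top [322. 245.] 0.56 [ 0.505  -0.1412  0.14  ]
now 13.1833 [ 0.5107 -0.1599  0.2933] psi 110.1 F [ 0.4  0.1 -0.2]
200 [ 0.0003  0.0002 -0.0012] roll 0.001
197.5 [ 0.0051 -0.0005 -0.0012] roll 0.045
195 [ 0.01   -0.001  -0.0012] roll 0.088
192.5 [ 0.0148 -0.0012 -0.0012] roll 0.132
190 [ 0.0197 -0.0012 -0.0012] roll 0.175
187.5 [ 0.0245 -0.0011 -0.0012] roll 0.219
185 [ 0.0294 -0.0007 -0.0012] roll 0.263
182.5 [ 0.0342 -0.0001 -0.0012] roll 0.306
180 [ 0.039   0.0007 -0.0013] roll 0.35
```

apply_moves(plan=[[0, 0.0025, -0.0003, 0, 0.022], [0, 0.005, -0.0005, 0, 0.045], [0, 0.0075, -0.0008, 0, 0.066], [0, 0.01, -0.001, 0, 0.088], [0, 0.0124, -0.0011, 0, 0.11], [0, 0.0148, -0.0012, 0, 0.132], [0, 0.0148, -0.0012, 0, 0.132]])

```text
t: 13.77
tool_pos: [0.5044, -0.146, 0.2927]
tool_rot: [-1.969, -2.448, -0.0]
contact_force: [0.5, -0.3, 0.2]
opening: -0.0001
grip_force: 0.0
```

apply_moves(plan=[[0, 0.0016, 0, 0, 0.015], [0, 0.0032, 0, 0, 0.03], [0, 0.0048, 0, 0, 0.044], [0, 0.0048, 0, 0, 0.044]])

```text
t: 14.1
tool_pos: [0.5034, -0.1425, 0.2928]
tool_rot: [2.02, 2.402, -0.005]
contact_force: [-0.3, -6.5, -2.4]
opening: -0.0
grip_force: 3.4
```

apply_moves(plan=[[0, 0.001, 0, 0, 0], [0, 0.001, 0, 0, 0], [0, 0.001, 0, 0, 0]])

```text
t: 14.35
tool_pos: [0.5033, -0.1421, 0.2929]
tool_rot: [2.019, 2.401, -0.006]
contact_force: [1.2, -9.0, -2.5]
opening: -0.0
grip_force: 4.7
```

```bash
python3 - <<'E'
from h import *
look('wrist',['lock_pivot','tab_top','lug_top'],'pics/w6.png')
tab(np.array([.608,-.105]),[190],.018,.2945)
E
```

```text
t 14.35 tcp [ 0.5033 -0.1421  0.2929] psi 99.9 q [-0.42 -0.1   1.95 -0.01  1.28 -0.59]
wrist lock_pivot [526. 215.] 0.7 [ 0.6085 -0.1031  0.11  ]
wrist tab_top [316. 247.] 0.58 [ 0.4989 -0.1252  0.14  ]
now 14.55 [ 0.5033 -0.1422  0.2928] psi 99.9 F [  1.2 -10.1  -2.9]
190 [ 0.0004 -0.0005 -0.0017] roll -0.002
```

View pics/w6.png

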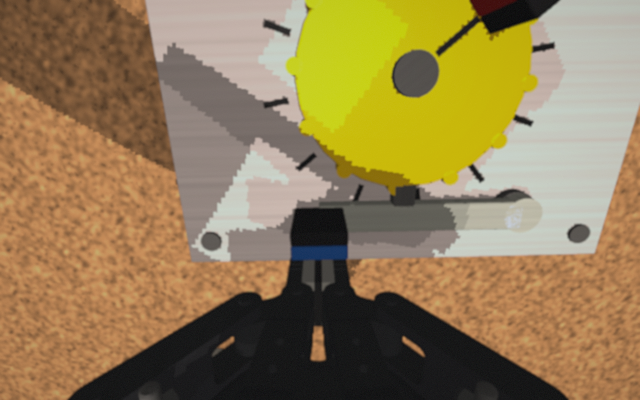

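The lever is home: it lies along the plate edge with its nose at (404,195) touching the dial, and about 9–10 N more push doesn't move it. Backing off and lifting away.

apply_moves(plan=[[0, -0.008, 0, 0, 0], [0, -0.02, 0, 0, 0], [0, -0.035, 0, 0, 0], [0, -0.035, 0, -0.03, 0], [0, -0.035, 0, -0.07, 0], [0, -0.06, 0, -0.1, 0], [0, -0.1, 0, -0.1, 0], [0, -0.1, 0, -0.1, 0], [0, -0.1, 0, -0.1, 0]])

```text
t: 15.3
tool_pos: [0.5206, -0.2416, 0.3932]
tool_rot: [2.025, 2.402, 0.001]
contact_force: [-0.5, -0.0, -0.1]
opening: -0.0
grip_force: 0.0
```

```bash
python3 - <<'E'
from h import *
look('wrist',['lock_pivot','tab_top','lug_top','dial_axis'])
look('side',['lug_top','tab_top'],'pics/s2.png')
b=cv2.imread('pics/s2.png')[90:290,200:500];cv2.imwrite('pics/s2c.png',cv2.resize(b,None,fx=2.6,fy=2.6))
E
```

```text
t 15.3 tcp [ 0.5206 -0.2416  0.3932] psi 99.7 q [-0.56 -0.06  1.75  0.    1.46 -0.73]
wrist lock_pivot [468.  40.] 0.64 [ 0.6097 -0.1046  0.11  ]
wrist tab_top [317.  37.] 0.91 [ 0.4997 -0.126   0.14  ]
t 15.55 tcp [ 0.5203 -0.2385  0.3917] psi 100.0 q [-0.56 -0.06  1.75  0.    1.46 -0.73]
side lug_top [323. 189.] 0.74 [ 0.5561 -0.0052  0.142 ]
side tab_top [372. 173.] 0.81 [ 0.5092 -0.1312  0.14  ]
```

View pics/s2c.png

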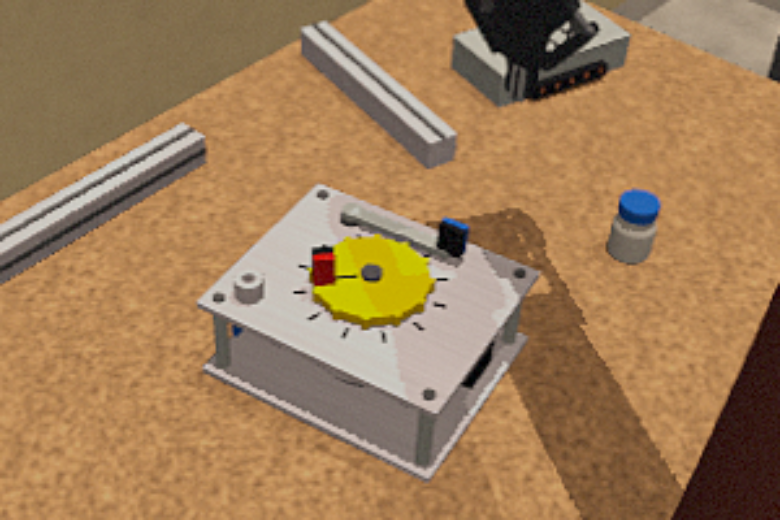

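The lug at (322,266) is four clicks round, the lever lies beside the dial with its tab at (453,237), and the coupling and jar haven't moved. Handing in.

```bash
python3 -c "
from station import ctrl
print(ctrl.finish_job())"
```

```text
the job is handed in; nothing more can be done
None
```

I turned the dial clockwise exactly four clicks, never past the fourth, then pushed the lock lever home until about 10 N moved it no further, and handed the job in at about 16 s.

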